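# Pin the two drawer units of an acrylic organiser into line

### The arm

A 7-joint arm with a two-finger parallel gripper is mounted at the origin on the work surface. World frame = base frame: x ahead of the robot, y to its left, z up, the work surface at z = 0. Lengths are in m, angles in rad, forces in N, time in s.
With the tool pointing down it reaches from about 0.4 to 0.875 m from the base axis. Payload 6.5 kg.
Tool frame: the origin (TCP) lies midway between the tips of the shut fingers; the grasp point (between the pads) lies 19 mm behind it; z points along the fingers, y is the line along which they close (so a half turn about z gives the same grasp; the last joint's range is limited). The gripper opens to 85 mm and grips with 20 to 120 N. Pads are 22 mm wide; open, the fingers measure 114 mm over their backs; the gripper's body (76 mm by 85 mm) begins 54 mm behind the grasp point. The pads swing forward as they close: fully open they stand 13 mm farther back than shut.
Start: joints at [-1.228, 0.536, -0.004, 1.538, 0.003, 1.067, -0.071], TCP at [0.258, 0.596, 0.231] pointing down, gripper open.
Joint ranges: [-2.7, 2.7], [-0.37, 2.16], [-1.27, 1.26], [0.24, 2.4], [-1.31, 4.45], [0.19, 1.91], [-2.76, 2.76]. Speed limits (rad/s): [2.39, 2.39, 3.14, 3.14, 3.14, 3.14, 3.14].

### API

Orientations are given as a unit quaternion [x, y, z, w].
In Python, from workcell import arm, camera, finish_job gives the robot as it stands.
- The arm moves only by the tool play_rows, never from a script. Its argument "series" is a list of rows, each a list of 3 entries, a list of its own where there are three numbers: the opening in per cent of the stroke, from 0 (shut) to 100 (fully open), then the shift along the tool's x, y, z in m, then the turn, a rotation vector about the tool's x, y, z in degrees. A call has exactly 10 rows; each row is the pose to reach, as a shift and turn from the pose commanded when the call began, along the tool's axes at that moment; what a row does not reach only later rows make up. A row lasts 1/12 s, in which the tool goes at most 41.7 mm and 7.16 degrees, less where a joint would pass 70% of its speed; a pose out of reach is approached as far as the arm can. A call with a gripper value outside its range is refused whole. The fingers move at their own pace and stop on an object; "squeeze" is the grip in N (left out, the last holds). Time passes only in rows, so rows that repeat a pose let the fingers close, or fill a call up. It gives the time, the measured TCP pose, the force, the opening and the grip force at its end, in the units of the state.
- arm.sense(): the state, without advancing time (a new reading comes with each control period).
- camera(name): name is "scene" or "top"; returns a dict with "image" (384x512x3 uint8, blue, green, red), "camera_matrix" (3x3 intrinsics, pixels), "R" (3x3) and "t" (3): a world point X has camera coordinates R X + t. Camera axes: x right, y down, z forward; pixel columns grow to the right and rows downward; lengths in m; the calibration is good to about 2 mm. A picture is of the moment at which its call begins. There is no depth.
- finish_job(): hands the job in; it is judged then, once.
The state is a dict: "clock": time; "q": joint angles; "joint_vel": joint speeds; "joint_torque": joint torques, N m; "eef_pos": TCP position; "ee_rot": TCP orientation; "wrist_force": force on the tool from outside, world axes, zero at the start; "moment": the same for the moment, N m; "width": finger opening in m; "gripper_force": force on a finger pad.
Only numpy, scipy, OpenCV 4.12 (cv2) and the standard library are available. Lean on these libraries where they do the work, as an engineer would, in place of code of your own. Each camera call takes 0.05 s, during which the arm holds its last target. There are 200 camera calls.

### The job

The upper drawer unit of the acrylic organiser has swung out of line with the lower one: take the tapered pin from its wooden stand, put it tip first down through the free ears of both units, and drive it down so that the pin itself pulls the holes into line. Press it home until its knob sits down on the stop collar of the upper ear, and finish with a firm, steady push down of about 20 N, but be gentle: never load the organiser through the pin with more than 36 N. Then let go, leaving the pin upright and everything else where it stands.

Things in the scene. Friction and masses are not known exactly. Their poses are not given: they have to be found in the camera images.
- pin: The tapered pin, 90 g, upright in the wooden stand: black knob (cylinder 26 mm across, 38 mm high) on a steel shank. Origin: the knob's centre; z runs up from tip to knob. Below the knob the shank is straight, 16 mm across, for 30 mm, then tapers evenly over 34.5 mm to 5 mm across, then 1.5 mm of rounded tip. The like knob on the organiser's other side is its fixed pivot.
- pin_shoulder (a point): The centre of the flat underside of the pin's knob, 19 mm below the knob's centre.
- pin_tip (a point): The very tip of the pin, 66 mm below the shoulder.
- pin_stand: Round wooden tube, fixed, 38 mm across, 74 mm high, with a bore 19 mm across in which the pin hangs, knob resting on the rim. Origin: centre of its underside.
- lower_unit: Fixed lower drawer unit of the clear acrylic organiser, body 160 (front to back) x 170 x 75 mm, with an aluminium ear at table height 65 to 75 mm on each side. Origin: centre of its underside; x points to its back (away from the drawer fronts), y to the side with the free ears, z up.
- lower_hole (a point): The lower unit's free ear (46 x 56 x 10 mm aluminium) has a sharp-edged through hole 17.5 mm across; this is the centre of its mouth in the ear's top face, 75 mm above the table, axes as the lower unit's, free below. The organiser's side wall (top 134 mm above the table) is 30 mm away from the hole's centre, on the -y side.
- upper_unit: Upper drawer unit, 58 mm high, on the lower one; it swivels about a fixed upright pivot on the -y side (its origin), 230 mm from its free ear's hole. Stiff: sideways at the ear about 3 to 5 N starts it, about 6.5 N brings it into line against friction and a rubber strip, which pushes it out again if let go. Axes parallel to the lower unit's when in line.
- upper_hole (a point): The upper unit's free ear: like the lower one, hole 17.5 mm across, 1 mm above it; this is the centre of the hole in the ear's top face, 86 mm above the table. Round it a steel stop collar (30 mm across, bore 19 mm), screwed fast, stands 1 to 9 mm proud of the ear: how far is not measured. At the start the hole is 5 to 8 mm off the lower one, towards the lower unit's -x side.
- jar: Closed glass jar with steel cap, 72 mm across, 110 mm high; origin under its centre. Bystander.
- mug: White porcelain mug, 80 mm across, 90 mm high, with a handle; origin under its centre. Bystander.
- measuring_cup: Red plastic measuring cup, 72 mm across, 55 mm high, with a flat handle; origin under its centre. Bystander.
- scoop: Small stainless scoop, bowl 46 mm across, 24 mm high, flat handle reaching 120 mm from the bowl's centre; origin under the bowl. Bystander.
- sugar_bowl: White porcelain bowl, 100 mm across, 50 mm high; origin under its centre. Bystander.
Mind the look-alikes: they are no part of the job. There is more than one size of the pin; the job needs the largest.

How it is judged:
By the outcome, as a careful person would: the job done as asked, in the order asked, and still so for the second after the job is handed in, with the robot touching nothing.
It also fails if it takes over 58 s, if anything falls off the work surface, if the arm or the gripper's body presses on something with over 40 N, if the wrist force passes 120 N, or if a joint passes its speed limit or range.

## Working session

There is one attempt and no reset: what is moved stays moved. The work goes in short steps, Python scripts to look and compute and a tool call to move; the robot and the scene stay as the last step left them, time stands still between calls to the robot, and variables do not carry over. Pictures are saved under pics/ and viewed, at most 10 in all, crops included, and the job is handed in when it is done.

Besides the shell and the picture viewer there is one more tool, called as a command line: name --argument value ..., lists and objects as JSON in quotes. play_rows: Moves the arm, as the interface text tells. Its arguments: {"type":"object","properties":{"series":{"type":"array","items":{"type":"array"}},"squeeze":{"type":"number"}},"required":["series"]}

```bash
mkdir -p pics; cat > h.py <<'E'
import numpy as np, cv2
from workcell import arm, camera, finish_job
def ray(c,u,v):
    d=c["R"].T@np.linalg.inv(c["camera_matrix"])@np.array([u,v,1.]); o=-c["R"].T@c["t"]; return o,d
def onplane(c,u,v,z):
    o,d=ray(c,u,v); return o+d*(z-o[2])/d[2]
def proj(c,X):
    p=c["camera_matrix"]@(c["R"]@np.array(X,float)+c["t"]); return p[:2]/p[2]
E
python3 - <<'E'
from h import *
import pickle
for n in("scene","top"):
    c=camera(n); c={k:np.array(v) for k,v in c.items()}
    pickle.dump(c,open(n+"0.pkl","wb"))
    cv2.imwrite(f"pics/{n}0.png",cv2.resize(c["image"],(800,600),interpolation=cv2.INTER_CUBIC)); print(n,-c["R"].T@c["t"],c["camera_matrix"][0,0])
s=arm.sense(); print(s)
E
```

```text
scene [1.01463517 0.33033967 0.93286532] 465.6092176731144
top [0.42173393 0.01301146 1.13697758] 442.2272172366313
{'clock': 0.1, 'q': array([-1.22821759,  0.53711934, -0.00441024,  1.53875841,  0.00261867,
        1.06730163, -0.07118211]), 'joint_vel': array([ 0.00086408,  0.00021527,  0.00063626, -0.00305331, -0.00037082,
        0.00033839,  0.00148643]), 'joint_torque': array([ 2.39331494e-03, -5.84563494e+01,  1.05173942e+00, -2.59775555e+01,
        1.26249195e-02,  4.55341564e-03,  7.92644840e-06]), 'eef_pos': array([0.25817738, 0.59591205, 0.23048843]), 'ee_rot': array([ 2.02932888e-01,  9.79192329e-01, -7.85854002e-04, -8.75476739e-05]), 'wrist_force': array([-0.46466357,  0.18526219, -0.48973996]), 'moment': array([ 0.00587109, -0.00977056, -0.02053508]), 'gripper_force': 0.0, 'width': 0.08548095242599377}
```

View pics/scene0.png

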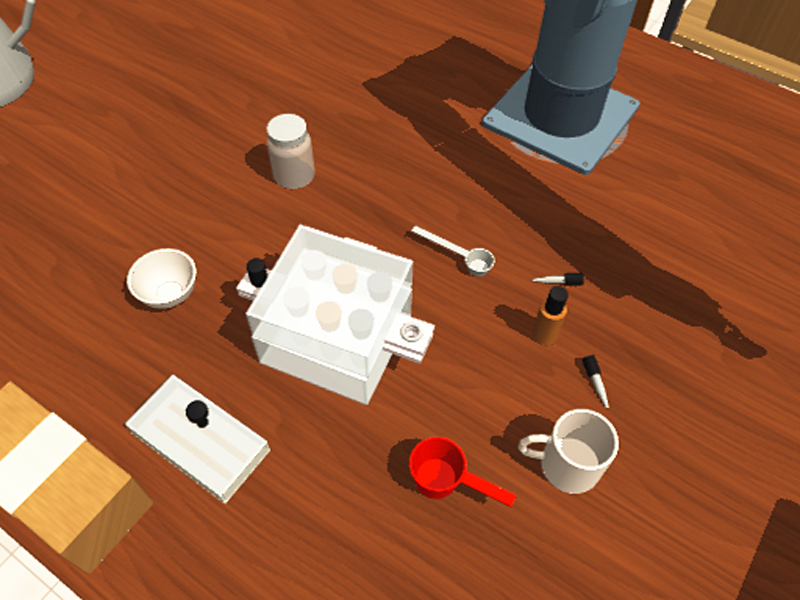

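View pics/top0.png

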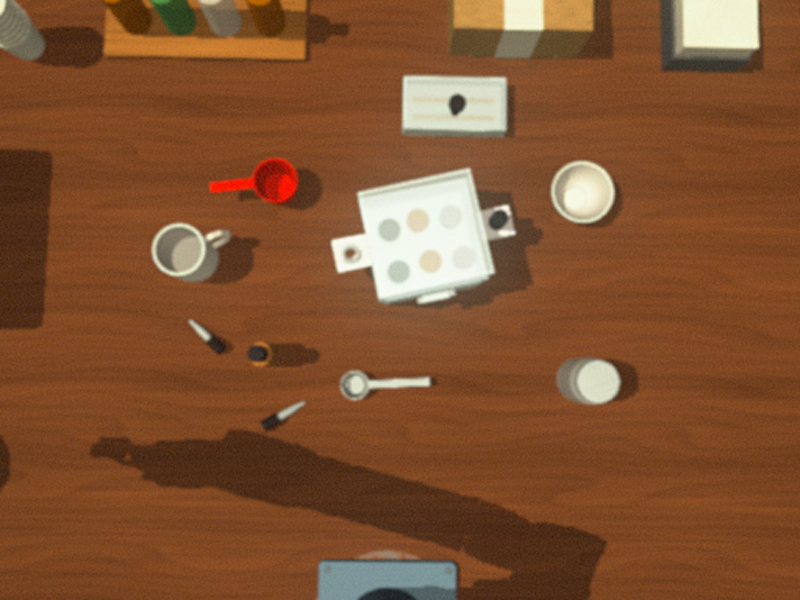

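The scene view shows the pin standing in its wooden stand at (552,315). Two smaller loose pins lie at (558,280) and (595,380). The free ear with its collar is at (411,333), and the same items appear in the top view at (259,353) and (350,253). The pivot knob is at (257,270) and the tray's knob at (197,412). The upright pin in the stand is the one that fits. I'll enlarge to confirm and measure.

```bash
python3 - <<'E'
from h import *
import pickle
S=pickle.load(open("scene0.pkl","rb"));T=pickle.load(open("top0.pkl","rb"))
def crop(c,u,v,r=32): 
    return cv2.resize(c["image"][v-r*3//4:v+r*3//4,u-r:u+r],(400,300),interpolation=cv2.INTER_CUBIC)
a=np.vstack([np.hstack([crop(S,353,202),crop(S,263,213)]),np.hstack([crop(T,166,226),crop(T,224,162)])])
cv2.imwrite("pics/crops.png",a)
def dark(c,u,v,r=20,th=60):
    g=c["image"][v-r:v+r,u-r:u+r].max(2); m=(g<th).astype(np.uint8)
    n,l,st,ce=cv2.connectedComponentsWithStats(m)
    for i in range(1,n):
        if st[i,4]>20: print(st[i]+[u-r,v-r,0,0,0],ce[i]+[u-r,v-r])
print("S");dark(S,356,192);print("T");dark(T,166,226)
E
```

```text
S
[361 174  13   9  94] [366.87234043 178.26595745]
[349 183  14  19 185] [355.55675676 191.96216216]
T
[161 222  10   8  48] [165.77083333 225.75      ]
```

View pics/crops.png

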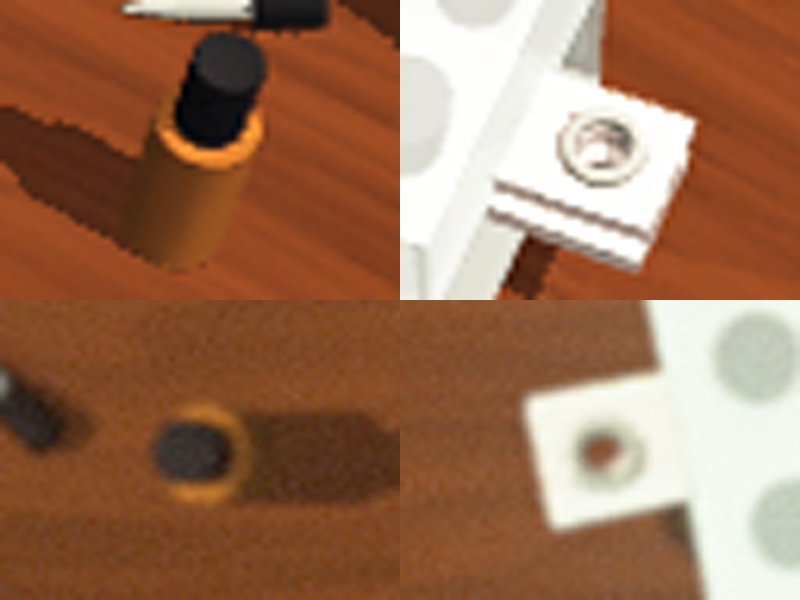

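The crops confirm it. The upright pin's knob, top at S(357,188) / T(164,225), has a thick 26 mm knob in the wooden tube. The collar is at S(262.7,212) / T(225,162), and the lower ear's edge shows below the upper one. Next I'll triangulate.

```bash
cat >> h.py <<'E'
def tri(c1,p1,c2,p2):
    o1,d1=ray(c1,*p1);o2,d2=ray(c2,*p2);d1/=np.linalg.norm(d1);d2/=np.linalg.norm(d2)
    a=np.linalg.lstsq(np.c_[d1,-d2],o2-o1,rcond=None)[0]
    A,B=o1+a[0]*d1,o2+a[1]*d2; return (A+B)/2,np.linalg.norm(A-B)
E
python3 - <<'E'
from h import *
import pickle
S=pickle.load(open("scene0.pkl","rb"));T=pickle.load(open("top0.pkl","rb"))
print("knob",tri(S,(357.2,187.7),T,(163.7,225.4)), onplane(S,357.2,187.7,.112),onplane(T,163.7,225.4,.112))
print("stand base in S", )
print("collar",tri(S,(262.7,212.1),T,(224.8,162.3)))
for z in(.087,.091,.095): print(z,onplane(S,262.7,212.1,z),onplane(T,224.8,162.3,z))
# dark hole in top view at collar, ear corners top view
def cS(x,y): return 231+(x-400+.5)/6.25-.5,189+(y+.5)/6.25-.5
def cT(x,y): return 192+(x-400+.5)/6.25-.5,138+(y-300+.5)/6.25-.5
print("upper ear corners S z.086");
for p in((550,72),(696,122),(648,238),(496,184)): print(onplane(S,*cS(*p),.086))
print("upper ear corners T");
for p in((523,397),(552,530),(660,373),(690,500)): print(onplane(T,*cT(*p),.086))
print("lower ear S z.075 front-edge corner");
for p in((637,270),(490,216),(640,252)): print(onplane(S,*cS(*p),.065 if p[1]!=252 else .075))
E
```

```text
knob (array([0.43430116, 0.20095365, 0.1094041 ]), np.float64(0.0025273135490469097)) [0.43546188 0.2024566  0.112     ] [0.43479632 0.19931625 0.112     ]
stand base in S
collar (array([0.58781553, 0.0630976 , 0.0852378 ]), np.float64(0.0016470320724088331))
0.087 [0.58832383 0.06438311 0.087     ] [0.5879353  0.06229375 0.087     ]
0.091 [0.59033981 0.06564079 0.091     ] [0.58730214 0.062106   0.091     ]
0.095 [0.59235579 0.06689846 0.095     ] [0.58666898 0.06191826 0.095     ]
upper ear corners S z.086
[0.57314211 0.0329371  0.086     ]
[0.5609928  0.08498587 0.086     ]
[0.60773774 0.09662548 0.086     ]
[0.61995647 0.04348162 0.086     ]
upper ear corners T
[0.60992514 0.09526402 0.086     ]
[0.55857639 0.08308935 0.086     ]
[0.6200855 0.0427719 0.086    ]
[0.57095373 0.03045191 0.086     ]
lower ear S z.075 front-edge corner
[0.61000582 0.09463427 0.065     ]
[0.62159438 0.0419876  0.065     ]
[0.60843238 0.09436836 0.075     ]
```

```bash
cat >> h.py <<'E'
from scipy.spatial.transform import Rotation as Ro
def goal(pos,yaw_y,s=None):
    "tool shift/turn (deg) to put TCP at pos pointing down with tool y at world angle yaw_y deg"
    s=s or arm.sense(); R=Ro.from_quat(s["ee_rot"])
    y=np.array([np.cos(np.radians(yaw_y)),np.sin(np.radians(yaw_y)),0]); z=np.array([0,0,-1.]); 
    G=Ro.from_matrix(np.c_[np.cross(y,z),y,z])
    return np.round(R.inv().apply(np.array(pos)-s["eef_pos"]),4),np.round((R.inv()*G).as_rotvec(degrees=True),2)
E
python3 - <<'E'
from h import *
print(goal([.435,.201,.16],12.3))
E
```

```text
(array([-0.3192, -0.292 ,  0.071 ]), array([-8.000e-02,  5.000e-02,  5.428e+01]))
```

play_rows --series '[[100,[-0.03,-0.027,0.004],[0,0,5]],[100,[-0.06,-0.055,0.008],[0,0,11]],[100,[-0.09,-0.082,0.012],[0,0,17]],[100,[-0.12,-0.11,0.016],[0,0,23]],[100,[-0.15,-0.137,0.02],[0,0,29]],[100,[-0.18,-0.165,0.024],[0,0,34]],[100,[-0.21,-0.192,0.028],[0,0,39]],[100,[-0.24,-0.22,0.032],[0,0,44]],[100,[-0.27,-0.247,0.036],[0,0,49]],[100,[-0.3,-0.274,0.04],[0,0,54.3]]]'

```text
clock: 0.93
eef_pos: [0.4249, 0.2238, 0.1911]
ee_rot: [0.629, 0.777, -0.0, -0.0]
wrist_force: [1.5, -0.5, 0.6]
width: 0.0854
gripper_force: 0.0
```

```bash
python3 - <<'E'
from h import *
print(goal([.435,.201,.079],12.3), goal([.435,.201,.13],12.3)); print(arm.sense()["eef_pos"],arm.sense()["q"])
E
```

```text
(array([-0.0244,  0.0051,  0.1121]), array([-0.01, -0.  , -0.26])) (array([-0.0244,  0.0051,  0.0611]), array([-0.01, -0.  , -0.26]))
[0.42494657 0.22380038 0.19109466] [-0.82989775  0.30972784  0.30064095  2.02817649 -0.12384902  0.82067082
 -0.24792886]
```

play_rows --series '[[100,[-0.012,0.0025,0.01],[0,0,0]],[100,[-0.0245,0.005,0.03],[0,0,0]],[100,[-0.0245,0.005,0.05],[0,0,0]],[100,[-0.0245,0.005,0.07],[0,0,0]],[100,[-0.0245,0.005,0.09],[0,0,0]],[100,[-0.0245,0.005,0.105],[0,0,0]],[100,[-0.0245,0.005,0.112],[0,0,0]],[100,[-0.0245,0.005,0.112],[0,0,0]],[60,[-0.0245,0.005,0.112],[0,0,0]],[60,[-0.0245,0.005,0.112],[0,0,0]]]'

```text
clock: 1.77
eef_pos: [0.4354, 0.2032, 0.0801]
ee_rot: [0.627, 0.779, 0.001, 0.0]
wrist_force: [0.1, 1.2, -0.1]
width: 0.064
gripper_force: 0.0
```

```bash
python3 - <<'E'
from h import *
s=arm.sense();print(s["eef_pos"],s["wrist_force"],s["width"])
S=camera("scene");T=camera("top")
def crop(c,u,v,r=32): return cv2.resize(c["image"][v-r*3//4:v+r*3//4,u-r:u+r],(400,300),interpolation=cv2.INTER_CUBIC)
cv2.imwrite("pics/g1.png",np.hstack([crop(S,356,190),crop(T,166,226)]))
E
```

```text
[0.43544005 0.20319322 0.08009827] [ 0.09824584  1.20951811 -0.11004115] 0.06402473318219827
```

View pics/g1.png

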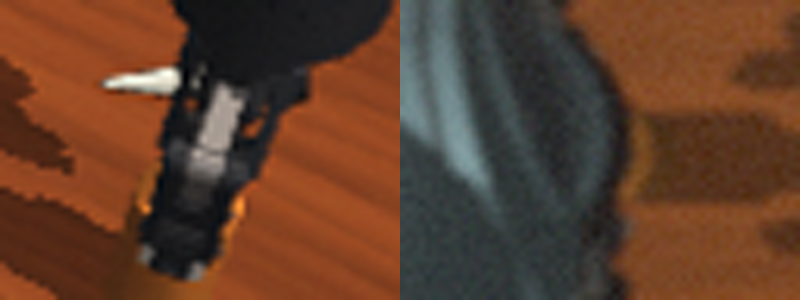

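The near finger stands in front of the stand and straddles the knob, with the rim visible either side. I'll close.

play_rows --series '[[0,[0,0,0],[0,0,0]],[0,[0,0,0],[0,0,0]],[0,[0,0,0],[0,0,0]],[0,[0,0,0],[0,0,0]],[0,[0,0,0],[0,0,0]],[0,[0,0,0],[0,0,0]],[0,[0,0,0],[0,0,0]],[0,[0,0,0],[0,0,0]],[0,[0,0,0],[0,0,0]],[0,[0,0,0],[0,0,0]]]' --squeeze 90

```text
clock: 2.7
eef_pos: [0.4346, 0.203, 0.08]
ee_rot: [0.627, 0.779, 0.0, -0.0]
wrist_force: [-2.6, -0.6, 9.0]
width: 0.024
gripper_force: 87.7
```

```bash
python3 - <<'E'
from h import *
s=arm.sense();print(s["eef_pos"],s["wrist_force"],s["moment"],s["width"]); print(goal([.591,.064,.21],12.3))
E
```

```text
[0.43460106 0.20302879 0.08001417] [-2.61967868 -0.56658615  8.96397022] [-0.19143915  0.66230986  0.00722981] 0.023983190238445754
(array([-0.1691,  0.1232, -0.1301]), array([-0.02, -0.03, -0.02]))
```

play_rows --series '[[0,[0,0,-0.01],[0,0,0]],[0,[0,0,-0.04],[0,0,0]],[0,[0,0,-0.07],[0,0,0]],[0,[0,0,-0.1],[0,0,0]],[0,[0,0,-0.13],[0,0,0]],[0,[-0.015,0.011,-0.145],[0,0,0]],[0,[-0.035,0.025,-0.145],[0,0,0]],[0,[-0.06,0.044,-0.145],[0,0,0]],[0,[-0.085,0.062,-0.145],[0,0,0]],[0,[-0.11,0.08,-0.145],[0,0,0]]]'

```text
clock: 3.53
eef_pos: [0.5372, 0.1115, 0.2252]
ee_rot: [0.627, 0.779, 0.0, 0.0]
wrist_force: [-0.4, 0.5, -0.9]
width: 0.0242
gripper_force: 88.4
```

play_rows --series '[[0,[-0.02,0.014,0],[0,0,0]],[0,[-0.038,0.028,0],[0,0,0]],[0,[-0.052,0.038,0],[0,0,0]],[0,[-0.059,0.043,0],[0,0,0]],[0,[-0.059,0.043,0],[0,0,0]],[0,[-0.059,0.043,0],[0,0,0]],[0,[-0.059,0.043,0],[0,0,0]],[0,[-0.059,0.043,0],[0,0,0]],[0,[-0.059,0.043,0],[0,0,0]],[0,[-0.059,0.043,0],[0,0,0]]]'

```text
clock: 4.37
eef_pos: [0.5906, 0.0647, 0.2244]
ee_rot: [0.627, 0.779, 0.0, -0.0]
wrist_force: [-1.0, -0.4, -0.4]
width: 0.0241
gripper_force: 88.4
```

```bash
python3 - <<'E'
from h import *
s=arm.sense();print(s["eef_pos"],s["wrist_force"],s["moment"],s["width"]); print(goal([.591,.064,.175],12.3))
S=camera("scene");T=camera("top")
def crop(c,u,v,r=40): return cv2.resize(c["image"][v-r*3//4:v+r*3//4,u-r:u+r],(400,300),interpolation=cv2.INTER_CUBIC)
cv2.imwrite("pics/g2.png",np.hstack([crop(S,263,200),crop(T,224,162)]))
e=s["eef_pos"]; print(proj(S,e+[0,0,-.072]),proj(T,e+[0,0,-.072]))
E
```

```text
[0.59059237 0.06465612 0.22439846] [-0.98505744 -0.44613798 -0.4447602 ] [-0.03024245  0.03418794  0.05272946] 0.02406023418692977
(array([-0.0007,  0.0003,  0.0494]), array([-0.  , -0.02,  0.04]))
[262.970366   196.19382616] [222.49105689 156.54061532]
```

View pics/g2.png

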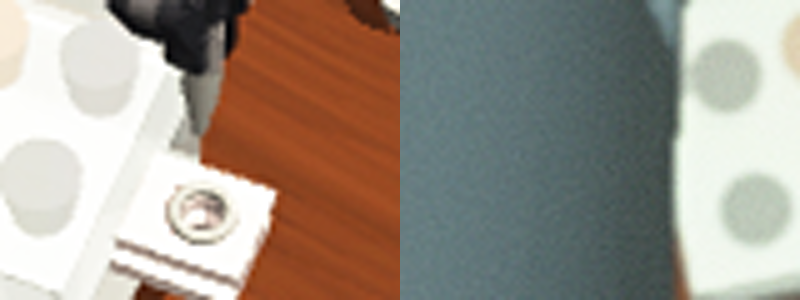

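The tip is at about S(263.2,196.8), within 1 px of where the tool pose predicts, so the scene camera and tool agree. I'll descend slightly towards the lower hole's side.

play_rows --series '[[0,[0,0.001,0.01],[0,0,0]],[0,[0,0.001,0.025],[0,0,0]],[0,[0,0.001,0.04],[0,0,0]],[0,[0,0.001,0.05],[0,0,0]],[0,[0,0.001,0.055],[0,0,0]],[0,[0,0.001,0.058],[0,0,0]],[0,[0,0.001,0.06],[0,0,0]],[0,[0,0.001,0.062],[0,0,0]],[0,[0,0.001,0.064],[0,0,0]],[0,[0,0.001,0.064],[0,0,0]]]'

```text
clock: 5.3
eef_pos: [0.5921, 0.0642, 0.1604]
ee_rot: [0.627, 0.779, 0.0, 0.0]
wrist_force: [-0.6, 0.4, -1.2]
width: 0.0238
gripper_force: 88.4
```

```bash
cat >> h.py <<'E'
def show():
    s=arm.sense(); R=Ro.from_quat(s["ee_rot"]).as_matrix()
    print("pos",np.round(s["eef_pos"],4),"F tool xyz",np.round(R.T@s["wrist_force"],1),"M",np.round(R.T@s["moment"],2),"w",round(s["width"],4))
E
python3 - <<'E'
from h import *
show()
S=camera("scene")
def crop(c,u,v,r=32): return cv2.resize(c["image"][v-r*3//4:v+r*3//4,u-r:u+r],(640,480),interpolation=cv2.INTER_CUBIC)
cv2.imwrite("pics/g3.png",crop(S,263,206))
E
```

```text
pos [0.5921 0.0642 0.1604] F tool xyz [ 0.6 -0.5  1.2] M [ 0.04 -0.02 -0.01] w 0.0238
```

View pics/g3.png

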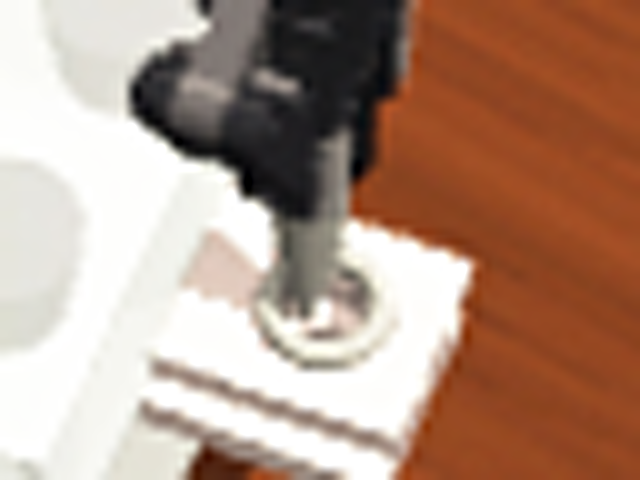

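```bash
python3 - <<'E'
from h import *
S=camera("scene"); e=arm.sense()["eef_pos"]
for d in(.006,.036,.06,.072): print(d,(proj(S,e-[0,0,d])-[231,182]+.5)*10)
for z in(.086,.09,.095): print(z,(proj(S,[.5888,.0647,z])-[231,182]+.5)*10, (proj(S,[.594,.065,z])-[231,182]+.5)*10)
print(onplane(S,260.3,213.3,.0884))
E
```

```text
0.006 [318.39395514 145.09772053]
0.036 [314.91025892 224.46384614]
0.06 [312.25296157 285.00282037]
0.072 [310.96510033 314.34308151]
0.086 [321.85348993 310.74987243] [309.1175032  328.84227473]
0.09 [322.31543455 301.05947946] [309.53707031 319.18929216]
0.095 [322.89731499 288.85314584] [310.0655809  307.02984632]
[0.59436066 0.06234854 0.0884    ]
```

Tip is inside the bore, at crop (300,318) against collar centre (325,304), so it sits toward the lower hole's side. I'll go down gently and use the forces.

play_rows --series '[[0,[0,0,0.001],[0,0,0]],[0,[0,0,0.003],[0,0,0]],[0,[0,0,0.005],[0,0,0]],[0,[0,0,0.007],[0,0,0]],[0,[0,0,0.009],[0,0,0]],[0,[0,0,0.011],[0,0,0]],[0,[0,0,0.012],[0,0,0]],[0,[0,0,0.013],[0,0,0]],[0,[0,0,0.014],[0,0,0]],[0,[0,0,0.014],[0,0,0]]]'

```text
clock: 6.23
eef_pos: [0.5918, 0.0642, 0.1461]
ee_rot: [0.627, 0.779, -0.0, -0.0]
wrist_force: [-0.6, 0.5, -1.4]
width: 0.0239
gripper_force: 88.4
```

```bash
python3 -c "
from h import *
show()"
```

```text
pos [0.5918 0.0642 0.1461] F tool xyz [ 0.6 -0.5  1.4] M [ 0.02  0.08 -0.01] w 0.0239
```

play_rows --series '[[0,[0,0,0.0005],[0,0,0]],[0,[0,0,0.001],[0,0,0]],[0,[0,0,0.0015],[0,0,0]],[0,[0,0,0.002],[0,0,0]],[0,[0,0,0.0025],[0,0,0]],[0,[0,0,0.003],[0,0,0]],[0,[0,0,0.0035],[0,0,0]],[0,[0,0,0.004],[0,0,0]],[0,[0,0,0.004],[0,0,0]],[0,[0,0,0.004],[0,0,0]]]'

```text
clock: 7.07
eef_pos: [0.5916, 0.0643, 0.1422]
ee_rot: [0.627, 0.779, -0.0, -0.0]
wrist_force: [-2.4, 1.4, 0.5]
width: 0.0239
gripper_force: 88.1
```

```bash
python3 -c "
from h import *
show()"
```

```text
pos [0.5916 0.0643 0.1422] F tool xyz [ 1.9 -2.1 -0.5] M [ 0.45  0.45 -0.03] w 0.0239
```

play_rows --series '[[0,[0.0005,0,0],[0,0,0]],[0,[0.001,0,0],[0,0,0]],[0,[0.0015,0,0],[0,0,0]],[0,[0.002,0,0],[0,0,0]],[0,[0.0025,0,0],[0,0,0]],[0,[0.0025,0,0],[0,0,0]],[0,[0.0025,0,0.001],[0,0,0]],[0,[0.0025,0,0.002],[0,0,0]],[0,[0.0025,0,0.003],[0,0,0]],[0,[0.0025,0,0.003],[0,0,0]]]'

```text
clock: 7.9
eef_pos: [0.5912, 0.0665, 0.139]
ee_rot: [0.627, 0.779, -0.0, -0.0]
wrist_force: [-1.8, -0.9, -0.6]
width: 0.0234
gripper_force: 88.2
```

```bash
python3 -c "
from h import *
show()"
```

```text
pos [0.5912 0.0665 0.139 ] F tool xyz [-0.5 -1.9  0.6] M [ 0.33 -0.03 -0.01] w 0.0234
```

play_rows --series '[[0,[0,0.0002,0.001],[0,0,0]],[0,[0,0.0004,0.002],[0,0,0]],[0,[0,0.0006,0.003],[0,0,0]],[0,[0,0.0008,0.004],[0,0,0]],[0,[0,0.001,0.005],[0,0,0]],[0,[0,0.0012,0.006],[0,0,0]],[0,[0,0.0014,0.007],[0,0,0]],[0,[0,0.0015,0.007],[0,0,0]],[0,[0,0.0015,0.007],[0,0,0]],[0,[0,0.0015,0.007],[0,0,0]]]'

```text
clock: 8.73
eef_pos: [0.5924, 0.0668, 0.132]
ee_rot: [0.627, 0.779, -0.0, -0.0]
wrist_force: [-5.6, -0.7, -0.9]
width: 0.0238
gripper_force: 88.2
```

```bash
python3 -c "
from h import *
show()"
```

```text
pos [0.5924 0.0668 0.132 ] F tool xyz [ 0.5 -5.6  0.9] M [ 1.3  -0.02  0.03] w 0.0238
```

play_rows --series '[[0,[0,0.0002,0.001],[0,0,0]],[0,[0,0.0004,0.002],[0,0,0]],[0,[0,0.0006,0.003],[0,0,0]],[0,[0,0.0008,0.004],[0,0,0]],[0,[0,0.001,0.005],[0,0,0]],[0,[0,0.0012,0.006],[0,0,0]],[0,[0,0.0012,0.007],[0,0,0]],[0,[0,0.0012,0.007],[0,0,0]],[0,[0,0.0012,0.007],[0,0,0]],[0,[0,0.0012,0.007],[0,0,0]]]'

```text
clock: 9.57
eef_pos: [0.5937, 0.0672, 0.1251]
ee_rot: [0.627, 0.779, -0.0, -0.0]
wrist_force: [-5.7, -0.7, 1.5]
width: 0.024
gripper_force: 88.4
```

```bash
python3 -c "
from h import *
show()"
```

```text
pos [0.5937 0.0672 0.1251] F tool xyz [ 0.5 -5.7 -1.5] M [1.37 0.01 0.05] w 0.024
```

play_rows --series '[[0,[0,0.0002,0.001],[0,0,0]],[0,[0,0.0003,0.002],[0,0,0]],[0,[0,0.0005,0.003],[0,0,0]],[0,[0,0.0006,0.004],[0,0,0]],[0,[0,0.0008,0.005],[0,0,0]],[0,[0,0.001,0.006],[0,0,0]],[0,[0,0.001,0.006],[0,0,0]],[0,[0,0.001,0.006],[0,0,0]],[0,[0,0.001,0.006],[0,0,0]],[0,[0,0.001,0.006],[0,0,0]]]'

```text
clock: 10.4
eef_pos: [0.5942, 0.0675, 0.1189]
ee_rot: [0.627, 0.779, -0.001, -0.001]
wrist_force: [-5.9, -0.1, -0.2]
width: 0.0236
gripper_force: 88.4
```

```bash
python3 -c "
from h import *
show()"
```

```text
pos [0.5942 0.0675 0.1189] F tool xyz [ 1.1 -5.8  0.2] M [ 1.5   0.17 -0.03] w 0.0236
```

play_rows --series '[[0,[0,0,0.0005],[0,0,0]],[0,[0,0,0.001],[0,0,0]],[0,[0,0,0.0015],[0,0,0]],[0,[0,0,0.002],[0,0,0]],[0,[0,0,0.0025],[0,0,0]],[0,[0,0,0.003],[0,0,0]],[0,[0,0,0.0035],[0,0,0]],[0,[0,0,0.004],[0,0,0]],[0,[0,0,0.004],[0,0,0]],[0,[0,0,0.004],[0,0,0]]]'

```text
clock: 11.23
eef_pos: [0.5942, 0.0675, 0.1151]
ee_rot: [0.627, 0.779, -0.0, -0.001]
wrist_force: [-5.9, -0.5, 1.5]
width: 0.0243
gripper_force: 88.4
```

```bash
python3 -c "
from h import *
show()"
```

```text
pos [0.5942 0.0675 0.1151] F tool xyz [ 0.7 -5.8 -1.5] M [1.54 0.14 0.06] w 0.0243
```

Still no lower contact. Continuing in small steps.

play_rows --series '[[0,[0,0,0.0005],[0,0,0]],[0,[0,0,0.001],[0,0,0]],[0,[0,0,0.0015],[0,0,0]],[0,[0,0,0.002],[0,0,0]],[0,[0,0,0.0025],[0,0,0]],[0,[0,0,0.003],[0,0,0]],[0,[0,0,0.003],[0,0,0]],[0,[0,0,0.003],[0,0,0]],[0,[0,0,0.003],[0,0,0]],[0,[0,0,0.003],[0,0,0]]]'

```text
clock: 12.07
eef_pos: [0.5942, 0.0675, 0.112]
ee_rot: [0.627, 0.779, -0.001, -0.001]
wrist_force: [-6.7, -1.0, 1.2]
width: 0.0238
gripper_force: 88.4
```

```bash
python3 -c "
from h import *
show()"
```

```text
pos [0.5942 0.0675 0.112 ] F tool xyz [ 0.4 -6.8 -1.1] M [ 1.62  0.17 -0.04] w 0.0238
```

play_rows --series '[[0,[0,0,0.0005],[0,0,0]],[0,[0,0,0.001],[0,0,0]],[0,[0,0,0.0015],[0,0,0]],[0,[0,0,0.002],[0,0,0]],[0,[0,0,0.0025],[0,0,0]],[0,[0,0,0.003],[0,0,0]],[0,[0,0,0.0035],[0,0,0]],[0,[0,0,0.004],[0,0,0]],[0,[0,0,0.004],[0,0,0]],[0,[0,0,0.004],[0,0,0]]]'

```text
clock: 12.9
eef_pos: [0.5942, 0.0675, 0.108]
ee_rot: [0.627, 0.779, -0.001, -0.001]
wrist_force: [-5.9, -0.8, 2.0]
width: 0.0242
gripper_force: 88.4
```

```bash
python3 -c "
from h import *
show()"
```

```text
pos [0.5942 0.0675 0.108 ] F tool xyz [ 0.5 -5.9 -2. ] M [ 1.59  0.17 -0.01] w 0.0242
```

play_rows --series '[[0,[0,0,0.0005],[0,0,0]],[0,[0,0,0.001],[0,0,0]],[0,[0,0,0.0015],[0,0,0]],[0,[0,0,0.002],[0,0,0]],[0,[0,0,0.0025],[0,0,0]],[0,[0,0,0.003],[0,0,0]],[0,[0,0,0.0035],[0,0,0]],[0,[0,0,0.004],[0,0,0]],[0,[0,0,0.0045],[0,0,0]],[0,[0,0,0.0045],[0,0,0]]]'

```text
clock: 13.73
eef_pos: [0.5941, 0.0675, 0.1035]
ee_rot: [0.627, 0.779, -0.001, -0.001]
wrist_force: [-5.9, 0.2, 2.1]
width: 0.024
gripper_force: 88.4
```

```bash
python3 -c "
from h import *
show()"
```

```text
pos [0.5941 0.0675 0.1035] F tool xyz [ 1.5 -5.7 -2.1] M [1.56 0.18 0.04] w 0.024
```

play_rows --series '[[0,[0,0,0.0002],[0,0,0]],[0,[0,0,0.0004],[0,0,0]],[0,[0,0,0.0006],[0,0,0]],[0,[0,0,0.0008],[0,0,0]],[0,[0,0,0.001],[0,0,0]],[0,[0,0,0.0012],[0,0,0]],[0,[0,0,0.0012],[0,0,0]],[0,[0,0,0.0012],[0,0,0]],[0,[0,0,0.0012],[0,0,0]],[0,[0,0,0.0012],[0,0,0]]]'

```text
clock: 14.57
eef_pos: [0.5941, 0.0675, 0.1024]
ee_rot: [0.627, 0.779, -0.001, -0.001]
wrist_force: [-6.5, -0.4, 1.9]
width: 0.0237
gripper_force: 88.4
```

play_rows --series '[[0,[0,0,0.0002],[0,0,0]],[0,[0,0,0.0004],[0,0,0]],[0,[0,0,0.0006],[0,0,0]],[0,[0,0,0.0008],[0,0,0]],[0,[0,0,0.001],[0,0,0]],[0,[0,0,0.001],[0,0,0]],[0,[0,0,0.001],[0,0,0]],[0,[0,0,0.001],[0,0,0]],[0,[0,0,0.001],[0,0,0]],[0,[0,0,0.001],[0,0,0]]]'

```text
clock: 15.4
eef_pos: [0.5941, 0.0675, 0.1014]
ee_rot: [0.627, 0.779, -0.001, -0.001]
wrist_force: [-6.4, -0.9, 3.1]
width: 0.0237
gripper_force: 88.4
```

play_rows --series '[[0,[0,0,0.0002],[0,0,0]],[0,[0,0,0.0004],[0,0,0]],[0,[0,0,0.0006],[0,0,0]],[0,[0,0,0.0008],[0,0,0]],[0,[0,0,0.001],[0,0,0]],[0,[0,0,0.0012],[0,0,0]],[0,[0,0,0.0012],[0,0,0]],[0,[0,0,0.0012],[0,0,0]],[0,[0,0,0.0012],[0,0,0]],[0,[0,0,0.0012],[0,0,0]]]'

```text
clock: 16.23
eef_pos: [0.5941, 0.0675, 0.1001]
ee_rot: [0.627, 0.779, -0.001, -0.001]
wrist_force: [-6.9, -0.9, 2.7]
width: 0.0241
gripper_force: 88.4
```

play_rows --series '[[0,[0,0,0.0002],[0,0,0]],[0,[0,0,0.0004],[0,0,0]],[0,[0,0,0.0006],[0,0,0]],[0,[0,0,0.0008],[0,0,0]],[0,[0,0,0.001],[0,0,0]],[0,[0,0,0.0012],[0,0,0]],[0,[0,0,0.0012],[0,0,0]],[0,[0,0,0.0012],[0,0,0]],[0,[0,0,0.0012],[0,0,0]],[0,[0,0,0.0012],[0,0,0]]]'

```text
clock: 17.07
eef_pos: [0.5941, 0.0675, 0.0989]
ee_rot: [0.627, 0.779, -0.001, -0.001]
wrist_force: [-5.9, -0.5, 2.9]
width: 0.0238
gripper_force: 88.4
```

play_rows --series '[[0,[0,0,0.0002],[0,0,0]],[0,[0,0,0.0004],[0,0,0]],[0,[0,0,0.0006],[0,0,0]],[0,[0,0,0.0008],[0,0,0]],[0,[0,0,0.001],[0,0,0]],[0,[0,0,0.0012],[0,0,0]],[0,[0,0,0.0012],[0,0,0]],[0,[0,0,0.0012],[0,0,0]],[0,[0,0,0.0012],[0,0,0]],[0,[0,0,0.0012],[0,0,0]]]'

```text
clock: 17.9
eef_pos: [0.594, 0.0675, 0.0977]
ee_rot: [0.627, 0.779, -0.001, -0.001]
wrist_force: [-6.7, -1.4, 2.1]
width: 0.0241
gripper_force: 88.4
```

play_rows --series '[[0,[0,0,0.0002],[0,0,0]],[0,[0,0,0.0004],[0,0,0]],[0,[0,0,0.0006],[0,0,0]],[0,[0,0,0.0008],[0,0,0]],[0,[0,0,0.001],[0,0,0]],[0,[0,0,0.0012],[0,0,0]],[0,[0,0,0.0012],[0,0,0]],[0,[0,0,0.0012],[0,0,0]],[0,[0,0,0.0012],[0,0,0]],[0,[0,0,0.0012],[0,0,0]]]'

```text
clock: 18.73
eef_pos: [0.5941, 0.0675, 0.0974]
ee_rot: [0.627, 0.779, -0.0, -0.001]
wrist_force: [-9.0, -0.9, 9.3]
width: 0.0238
gripper_force: 88.9
```

Contact with the collar: the shoulder has stopped and force is rising about 8 N per mm. Adding a small step.

play_rows --series '[[0,[0,0,0.0002],[0,0,0]],[0,[0,0,0.0004],[0,0,0]],[0,[0,0,0.0006],[0,0,0]],[0,[0,0,0.0006],[0,0,0]],[0,[0,0,0.0006],[0,0,0]],[0,[0,0,0.0006],[0,0,0]],[0,[0,0,0.0006],[0,0,0]],[0,[0,0,0.0006],[0,0,0]],[0,[0,0,0.0006],[0,0,0]],[0,[0,0,0.0006],[0,0,0]]]'

```text
clock: 19.57
eef_pos: [0.5941, 0.0675, 0.0973]
ee_rot: [0.627, 0.779, -0.0, -0.001]
wrist_force: [-10.8, -1.9, 15.1]
width: 0.0243
gripper_force: 89.5
```

```bash
python3 -c "
from h import *
show()"
```

```text
pos [0.5941 0.0675 0.0973] F tool xyz [  0.5 -11.  -15.1] M [ 2.67  0.31 -0.02] w 0.0243
```

play_rows --series '[[0,[0,0,0.0002],[0,0,0]],[0,[0,0,0.0004],[0,0,0]],[0,[0,0,0.0006],[0,0,0]],[0,[0,0,0.0006],[0,0,0]],[0,[0,0,0.0006],[0,0,0]],[0,[0,0,0.0006],[0,0,0]],[0,[0,0,0.0006],[0,0,0]],[0,[0,0,0.0006],[0,0,0]],[0,[0,0,0.0006],[0,0,0]],[0,[0,0,0.0006],[0,0,0]]]'

```text
clock: 20.4
eef_pos: [0.5941, 0.0675, 0.0972]
ee_rot: [0.627, 0.779, -0.0, -0.001]
wrist_force: [-13.5, -0.8, 19.8]
width: 0.0239
gripper_force: 90.1
```

```bash
python3 -c "
from h import *
show()
S=camera('scene')
def crop(c,u,v,r=40): return cv2.resize(c['image'][v-r*3//4:v+r*3//4,u-r:u+r],(640,480),interpolation=cv2.INTER_CUBIC)
cv2.imwrite('pics/g4.png',crop(S,263,200))"
```

```text
pos [0.5941 0.0675 0.0972] F tool xyz [  2.1 -13.4 -19.7] M [3.08 0.34 0.03] w 0.0239
```

View pics/g4.png

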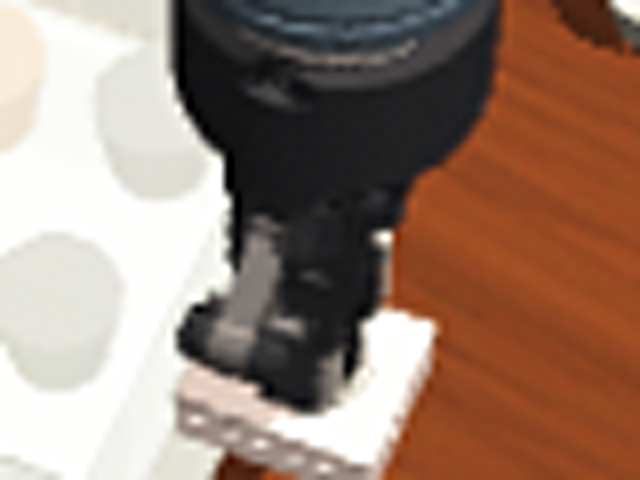

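The knob sits on the collar, with both ears' edges in line at about crop (280,440). Holding the ~20 N push, then easing off and opening.

play_rows --series '[[0,[0,0,0.0001],[0,0,0]],[0,[0,0,0.0001],[0,0,0]],[0,[0,0,0.0001],[0,0,0]],[0,[0,0,0.0001],[0,0,0]],[0,[0,0,0.0001],[0,0,0]],[0,[0,0,0.0001],[0,0,0]],[0,[0,0,0.0001],[0,0,0]],[0,[0,0,0.0001],[0,0,0]],[0,[0,0,0.0001],[0,0,0]],[0,[0,0,0.0001],[0,0,0]]]'

```text
clock: 21.28
eef_pos: [0.5941, 0.0675, 0.0972]
ee_rot: [0.627, 0.779, -0.0, -0.001]
wrist_force: [-14.9, -0.8, 20.5]
width: 0.0236
gripper_force: 90.1
```

play_rows --series '[[0,[0,0,-0.0004],[0,0,0]],[0,[0,0,-0.0008],[0,0,0]],[0,[0,0,-0.0012],[0,0,0]],[0,[0,0,-0.0015],[0,0,0]],[0,[0,0,-0.0015],[0,0,0]],[0,[0,0,-0.0015],[0,0,0]],[0,[0,0,-0.0015],[0,0,0]],[0,[0,0,-0.0015],[0,0,0]],[0,[0,0,-0.0015],[0,0,0]],[0,[0,0,-0.0015],[0,0,0]]]'

```text
clock: 22.12
eef_pos: [0.5941, 0.0675, 0.0974]
ee_rot: [0.627, 0.779, -0.0, -0.001]
wrist_force: [-9.2, -1.1, 7.9]
width: 0.0242
gripper_force: 89.6
```

```bash
python3 -c "
from h import *
show()"
```

```text
pos [0.5941 0.0675 0.0974] F tool xyz [ 0.9 -9.2 -7.9] M [2.16 0.2  0.  ] w 0.0242
```

play_rows --series '[[0,[0,-0.0003,0],[0,0,0]],[0,[0,-0.0006,0.0002],[0,0,0]],[0,[0,-0.0008,0.0002],[0,0,0]],[0,[0,-0.0008,0.0002],[0,0,0]],[0,[0,-0.0008,0.0002],[0,0,0]],[0,[0,-0.0008,0.0002],[0,0,0]],[0,[0,-0.0008,0.0002],[0,0,0]],[0,[0,-0.0008,0.0002],[0,0,0]],[0,[0,-0.0008,0.0002],[0,0,0]],[0,[0,-0.0008,0.0002],[0,0,0]]]' --squeeze 30

```text
clock: 22.95
eef_pos: [0.594, 0.0675, 0.0973]
ee_rot: [0.627, 0.779, 0.0, -0.0]
wrist_force: [-7.2, -1.2, 8.1]
width: 0.0244
gripper_force: 89.5
```

```bash
python3 -c "
from h import *
show()"
```

```text
pos [0.594  0.0675 0.0973] F tool xyz [ 0.4 -7.3 -8.1] M [ 1.72  0.23 -0.06] w 0.0244
```

play_rows --series '[[35,[0,0,0],[0,0,0]],[40,[0,0,0],[0,0,0]],[45,[0,0,0],[0,0,0]],[55,[0,0,0],[0,0,0]],[65,[0,0,0],[0,0,0]],[75,[0,0,0],[0,0,0]],[75,[0,0,0],[0,0,0]],[75,[0,0,0],[0,0,0]],[75,[0,0,0],[0,0,0]],[75,[0,0,0],[0,0,0]]]'

```text
clock: 23.78
eef_pos: [0.5943, 0.0672, 0.0968]
ee_rot: [0.627, 0.779, 0.0, 0.0]
wrist_force: [-0.1, -0.3, 0.3]
width: 0.0642
gripper_force: 0.0
```

```bash
python3 -c "
from h import *
show()"
```

```text
pos [0.5943 0.0672 0.0968] F tool xyz [-0.3 -0.1 -0.3] M [-0.01 -0.03  0.02] w 0.0642
```

Free. Now straight up, then away toward the robot.

play_rows --series '[[75,[0,0,-0.005],[0,0,0]],[75,[0,0,-0.015],[0,0,0]],[75,[0,0,-0.03],[0,0,0]],[75,[0,0,-0.05],[0,0,0]],[75,[0,0,-0.08],[0,0,0]],[75,[0,0,-0.11],[0,0,0]],[75,[0,0,-0.13],[0,0,0]],[75,[0.03,-0.03,-0.14],[0,0,0]],[75,[0.07,-0.06,-0.14],[0,0,0]],[75,[0.1,-0.09,-0.14],[0,0,0]]]'

```text
clock: 24.62
eef_pos: [0.494, 0.1406, 0.2386]
ee_rot: [0.628, 0.778, 0.002, 0.001]
wrist_force: [0.8, 1.1, -0.5]
width: 0.0642
gripper_force: 0.0
```

play_rows --series '[[75,[0.03,-0.02,0],[0,0,0]],[75,[0.06,-0.04,0],[0,0,0]],[75,[0.08,-0.05,0],[0,0,0]],[75,[0.1,-0.06,0],[0,0,0]],[75,[0.1,-0.06,0],[0,0,0]],[75,[0.1,-0.06,0],[0,0,0]],[75,[0.1,-0.06,0],[0,0,0]],[75,[0.1,-0.06,0],[0,0,0]],[75,[0.1,-0.06,0],[0,0,0]],[75,[0.1,-0.06,0],[0,0,0]]]'

```text
clock: 25.45
eef_pos: [0.4147, 0.2238, 0.2368]
ee_rot: [0.628, 0.778, -0.0, 0.0]
wrist_force: [-0.1, 0.1, -0.7]
width: 0.0641
gripper_force: 0.0
```

```bash
python3 -c "
from h import *
show()
S=camera('scene');T=camera('top')
def crop(c,u,v,r=32): return cv2.resize(c['image'][v-r*3//4:v+r*3//4,u-r:u+r],(400,300),interpolation=cv2.INTER_CUBIC)
cv2.imwrite('pics/g5.png',np.vstack([np.hstack([crop(S,263,200),crop(T,224,162)]),np.hstack([cv2.resize(c['image'],(400,300)) for c in (S,T)])]))
for z in(.091,.129): 
  a,b=proj(S,[.594,.0672,z]),proj(T,[.594,.0672,z]); print(z,(a-[231,176])*6.25,(b-[192,138])*6.25+[400,0])"
```

```text
pos [0.4147 0.2238 0.2368] F tool xyz [ 0.1 -0.   0.7] M [-0.05  0.06  0.02] w 0.0641
0.091 [195.81446464 235.61294437] [591.98999408 134.32914911]
0.129 [198.58642045 176.13545056] [586.96456881 117.44851359]
```

View pics/g5.png

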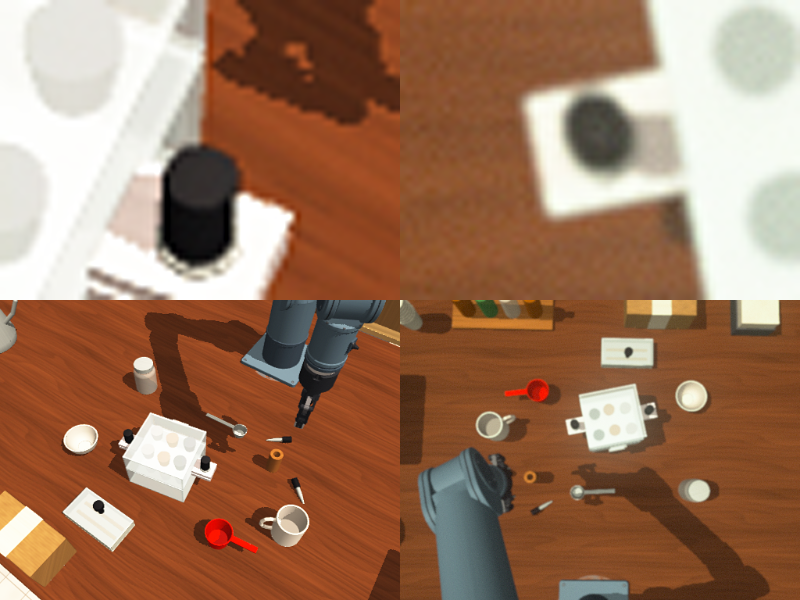

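The pictures show the pin upright. The knob's top is at crop (201,176), where (198.6,176) was predicted for a knob seated on the collar. The ears are in line, the stand is empty and the bystanders have not moved.

```bash
python3 -c "
from h import *
print(finish_job())"
```

```text
the job is handed in; nothing more can be done
None
```

The pin is in through both ears with its knob down on the stop collar, the holes are in line, and the job is handed in; the last push read about 20 N down (about 25 N with side load), and in the final pictures the pin stands upright with nothing else moved.

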